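Clamp a loaded circuit board in the tilted soldering frame

TASK

Get the circuit board ready to be turned over and soldered: lay it, parts upwards, fully down in the pocket of the tilted soldering frame, then lay the hold-down bar that is long enough to span the frame across it, so that the bar sits fully down and centred in both saddles. Then turn both swivel clips in over the bar's ends until they stop. The board's parts are not soldered yet, so lay the board, and then the bar, flat along the slope in its place before letting go, without dropping it, and leave everything else on the bench where it is.

Things in the scene. Friction and masses are not known exactly. Their poses are not given: they have to be found in the camera images.
- frame: Soldering frame, aluminium, 132 (x) by 194 mm (y), held in a tube stand fixed to the bench (feet and knobs reach y = +-128), always tipped 25 degrees from level to face up and towards the robot; place and turn vary. Origin: middle of its underside, 58 mm above the bench. Axes: x up the slope, away from the robot; y across, to the left; z square out of the sloping face. 'Frame' values below in mm.
- board_seat (a point): Frame (0, 0, 6): where the middle of the board's underside belongs. The pocket is 108 (x) by 128 (y), open in the middle; the board lies on 8 to 10 wide ledges with tops at frame z = 6, inside rims with tops at z = 12.
- bar_seat (a point): Frame (0, 0, 36.5): where the middle of the long bar's underside belongs, midway between the saddles.
- saddle_left (a point): Floor of the left saddle's slot, frame (0, 84, 36.5). The saddle is a dark steel block, 22 wide in y. Its slot for the bar runs along y, 25 wide in x, between two cheeks 14 thick that rise 15 above the floor to z = 51.5 (straight for 8, then round-topped, which leads the bar in). The gap between the two saddles is 146.
- saddle_right (a point): Floor of the right saddle's slot, frame (0, -84, 36.5); same as the left.
- board: Green circuit board 100 (x) by 120 (y) by 2.4 mm, about 160 g, flat on the bench. Origin: middle of underside, z out of the parts side. Lift it by the dark transformer in its middle, 30 (x) by 36 (y), top 28 above the underside, gripped along x: within 20 of the x axis nothing else is over 4 high. Its x goes along the frame's x, either way round. Seated, it is 2.5 below the bar.
- long_bar: The bar to use: plain aluminium, black rubber facing underneath, 190 (y) by 20 (x) by 15 mm high (z), about 150 g, flat on the bench. Origin: middle of its underside. Either end may go left. Seated, its top is level with the saddle cheeks and its ends flush with the saddles' outer faces.
- short_bar: A like bar for a smaller frame, 130 (y) by 20 (x) by 15 mm high, too short to reach both saddles. Origin: middle of its underside. Leave it alone. The board and the two bars change places from start to start: one before the frame, one left, one right.
- clip_left (a joint): Angle of the left clip, rad: 0 = turned in, straight down the slope over the bar's end, at its stop; grows outwards (left) to 1.75. Starts open, 1.15 to 1.6, clear of the slot; stays where left; needs about 0.5 N at the knob. Axis along frame z through x = 42, y = 84. Flat steel arm 14 wide, at frame z = 54 to 59: it passes 2.5 over a bar that is fully down.
- clip_left_knob (a point): Middle of the left clip's knob: black pin square to the frame's face, 12 mm across, on the arm from frame z = 59 to 81 (this point: z = 70), 56 from the pivot: at angle a, frame x = 42 - 56 cos a, y = 84 + 56 sin a. It can be pinched and led round, or pushed.
- clip_right (a joint): Angle of the right clip, rad: mirror image of the left one, axis through frame x = 42, y = -84; 0 = turned in over the bar's end, at its stop; grows outwards (right) to 1.75; starts at 1.15 to 1.6.
- clip_right_knob (a point): Middle of the right clip's knob, as on the left: at angle a, frame x = 42 - 56 cos a, y = -84 - 56 sin a, z = 70.
- spool_a: Green solder spool, 58 mm across, 40 high, standing left of the frame. Origin: middle of its underside. Leave it alone.
- spool_b: Green solder spool, 58 mm across, 40 high, right of the frame. Origin: middle of its underside. Leave it alone.
- cutters: Side cutters with red handles, 150 mm long (y), 46 wide, 15 high, lying left of the frame. Origin: under the handles, near the joint. Leave them alone.
- screwdriver: Screwdriver with a blue handle, 180 mm long (x), lying right of the frame. Leave it alone.
- solder_sucker: Yellow solder sucker, 185 mm long (x), 24 high, lying far to the right. Origin: under its barrel. Leave it alone.
- flux_jar: Amber jar with a black lid, 54 mm across, 60 high, far to the left. Origin: middle of its underside. Leave it alone.
Mind the look-alikes: they are no part of the job. What is shaped like the long_bar but green or turquoise is not meant.

How it is judged (in metres and radians):
On the way, in this order (a step that is already met when the one before it is completed fails the run):
1. the board lies fully down in the frame's pocket (x of board in the frame of frame between -0.006 and 0.006 m and y of board in the frame of frame between -0.006 and 0.006 m and z of board in the frame of frame between 0.0035 and 0.0085 m and angle between the x axis of board and the x axis of frame, either way round below 0.08 rad and angle between the z axis of board and the z axis of frame, either way round below 0.04 rad), for 0.2 s.
2. the long bar lies across it, fully down in both saddles (all of step 1 and x of long_bar in the frame of frame between -0.005 and 0.005 m and y of long_bar in the frame of frame between -0.01 and 0.01 m and z of long_bar in the frame of frame between 0.034 and 0.039 m and angle between the y axis of long_bar and the y axis of frame, either way round below 0.06 rad and angle between the z axis of long_bar and the z axis of frame, either way round below 0.06 rad), for 0.2 s.
3. both clips are turned in over the bar's ends (all of step 2 and value of joint each of clip_left, clip_right below 0.2 rad), for 0.2 s.
At the end, for the whole second after the job is handed in: Board parts up in the pocket (6 mm in x and y, 2.5 mm in height, 0.08 rad in turn, 0.04 rad flat), either way round; long bar down in both saddles (5 mm in x, 10 mm in y, 2.5 mm in height, 0.06 rad); both clips under 0.2 rad; board and bar at rest (all of step 3 and linear speed of each of board, long_bar below 0.02 m/s); the robot touches nothing.
It fails at once if the short bar or another bystander is moved by more than 30 mm (distance of any of short_bar, spool_a, spool_b, cutters, screwdriver, solder_sucker, flux_jar from where it was at the start of the episode above 0.03 m).
It fails at once if the board is dropped or thrown into the frame: faster than 0.45 m/s within 30 mm of its place (distance between board and board_seat below 0.03 m and linear speed of board above 0.45 m/s).
It fails at once if the board is let go over the frame (within 60 mm of its place) while more than 0.2 rad out of line with the slope (distance between board and board_seat below 0.06 m and contact force between the fingers and board below 0.05 N and angle between the z axis of board and the z axis of frame, either way round above 0.2 rad).
It fails at once if the long bar is dropped or thrown into the frame: faster than 0.45 m/s within 30 mm of its place (distance between long_bar and bar_seat below 0.03 m and linear speed of long_bar above 0.45 m/s).
It fails at once if the long bar is let go over the frame (within 60 mm of its place) while more than 0.2 rad out of line with the slope (distance between long_bar and bar_seat below 0.06 m and contact force between the fingers and long_bar below 0.05 N and angle between the z axis of long_bar and the z axis of frame, either way round above 0.2 rad).
It also fails if it takes over 72 s, if anything falls off the work surface, if the arm or the gripper's body presses on something with over 40 N, if the wrist force passes 120 N, or if a joint passes its speed limit or range.

ROBOT

A 7-joint arm with a two-finger parallel gripper is mounted at the origin on the work surface. World frame = base frame: x ahead of the robot, y to its left, z up, the work surface at z = 0. Lengths are in mm, angles in degrees, forces in N, time in s.
With the tool pointing down it reaches from about 400 to 900 mm from the base axis. Payload 5.6 kg.
Tool frame: the origin (TCP) lies at the very end of the fingers, on their centre line; the grasp point (between the pads) lies bot.grip_point_offset behind it (bot.grip_point_offset is the distance from the TCP to the grasp point, in mm); z points along the fingers, y is the line along which they close (so a half turn about z gives the same grasp; the last joint's range is limited). The gripper opens to 92 mm and grips with 3 to 60 N. Pads are 20 mm wide; open, the fingers measure 128 mm over their backs; the gripper's body (75 mm by 189 mm) begins 69 mm behind the grasp point.
Start: joints at [66.921, 26.786, -0.665, 91.828, 0.344, 61.387, -3.226], TCP at [228.816, -608.401, 214.592] pointing down, gripper open.
Joint ranges: [-144.91, 144.91], [-17.63, 115.5], [-89.93, 88.59], [15.96, 139.68], [-74.01, 254.01], [8.47, 105.57], [-167.45, 167.45]. Speed limits (degrees/s): [147.25, 147.25, 180, 180, 180, 180, 180].

INTERFACE

Orientations are given as [roll, pitch, yaw] about the fixed x, y, z axes, in that order (R = Rz(yaw) Ry(pitch) Rx(roll)).
In Python, from plant import bot gives the robot as it stands.
- The arm moves only by the shell command python3 -m crank 'ROWS' [FORCE]. ROWS is a JSON object of lists of equal length, an entry for each row: "slide": the shift along the tool's x, y, z in cm, a list of three; "rotation": the turn, a rotation vector about the tool's x, y, z in rad, a list of three; "jaw": the opening, from -1 (shut) to 1 (fully open). In form: {"slide": [[dx, dy, dz], ...], "rotation": [[wx, wy, wz], ...], "jaw": [jaw, ...]}. A call has 1 to 20 rows; each row is the pose to reach, as a shift and turn from the pose commanded when the call began, along the tool's axes at that moment; what a row does not reach only later rows make up. A row lasts 1/10 s, in which the tool goes at most 50 mm and 8.59 degrees, less where a joint would pass 70% of its speed; a pose out of reach is approached as far as the arm can. A call with a gripper value outside its range is refused whole. The fingers move at their own pace and stop on an object; FORCE is the grip in N (left out, the last holds). Time passes only in rows, so rows that repeat a pose let the fingers close. It gives the time, the measured TCP pose, the force, the opening and the grip force at its end, in the units of the state.
- bot.state(): the state, without advancing time (a new reading comes with each control period).
- bot.read_camera(name): name is "scene" or "top" or "wrist"; returns a dict with "image" (384x512x3 uint8, red, green, blue), "range_z" (384x512 float32, mm along the optical axis (not along the pixel's ray), 0 where there is no reading), "intrinsics" (3x3 intrinsics, pixels), "extrinsics" (4x4, takes a point from world to camera coordinates). Camera axes: x right, y down, z forward; pixel columns grow to the right and rows downward; lengths in mm; the calibration is good to about 2 mm. A picture is of the moment at which its call begins.
- bot.job_done(): hands the job in; it is judged then, once.
The state is a dict: "time": time; "qpos": joint angles; "joint_vel": joint speeds; "effort": joint torques, N m; "eef_pos": TCP position; "ee_rot": TCP orientation; "contact_force": force on the tool from outside, world axes, zero at the start; "moment": the same for the moment, N m; "grip_width": finger opening in mm; "gripper_force": force on a finger pad.
Only numpy, scipy, OpenCV 4.12 (cv2) and the standard library are available. Lean on these libraries where they do the work, as an engineer would, in place of code of your own. Each camera call takes 0.05 s, during which the arm holds its last target. There are 200 camera calls.

## Working session

There is one attempt and no reset: what is moved stays moved. The work goes in short steps, Python scripts to look and compute and a shell command to move; the robot and the scene stay as the last step left them, time stands still between calls to the robot, and variables do not carry over. Pictures are saved under pics/ and viewed, at most 10 in all, crops included, and the job is handed in when it is done.

```bash
ls; mkdir -p pics; python3 - <<'E'
from plant import bot
import cv2, numpy as np
print(bot.state(), bot.grip_point_offset)
ims=[]
for n in ("scene","top"):
    c=bot.read_camera(n); np.savez(f"{n}0.npz",**c)
    cv2.imwrite(f"pics/{n}0.png",c["image"][:,:,::-1])
    E=c["extrinsics"];print(n,c["intrinsics"].round(1).tolist(),E.round(3).tolist(),(-E[:3,:3].T@E[:3,3]).round())
E
```

```text
pics
{'time': 0.0, 'qpos': array([66.9225969 , 26.83625371, -0.66392358, 91.88118829,  0.34342537,
       61.38668835, -3.22459702]), 'joint_vel': array([-0.04923682,  0.00955038,  0.04416644, -0.07641732,  0.02389723,
        0.16812477, -0.04564723]), 'effort': array([ 3.19397086e-04, -5.20570564e+01, -1.20435061e-02, -2.43744278e+01,
       -5.66336175e-02,  1.71708560e-02,  1.63113527e-04]), 'eef_pos': array([ 228.56117147, -607.8592962 ,  213.63554315]), 'ee_rot': array([-1.79898093e+02,  7.21520803e-03,  2.06102396e+01]), 'contact_force': array([-0.26311609, -0.06554715, -0.06034911]), 'moment': array([ 0.03370818, -0.04998923, -0.08942987]), 'gripper_force': 0.0, 'grip_width': 92.00768337490531} 18.700000000000003
scene [[413.8, 0.0, 260.0], [0.0, 413.8, 191.3], [0.0, 0.0, 1.0]] [[0.567, 0.824, 0.014, -251.488], [0.524, -0.347, -0.778, -161.351], [-0.636, 0.448, -0.629, 1991.337], [0.0, 0.0, 0.0, 1.0]] [1493. -741. 1130.]
top [[447.6, 0.0, 256.1], [0.0, 447.6, 195.3], [0.0, 0.0, 1.0]] [[-0.0, -1.0, 0.012, -11.275], [-0.994, -0.001, -0.106, 455.395], [0.106, -0.012, -0.994, 1439.526], [0.0, 0.0, 0.0, 1.0]] [ 300.    6. 1480.]
```

View pics/top0.png

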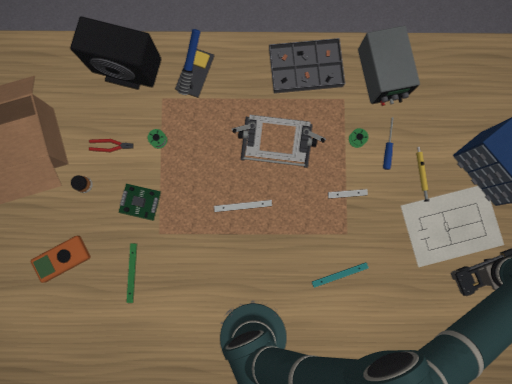

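View pics/scene0.png

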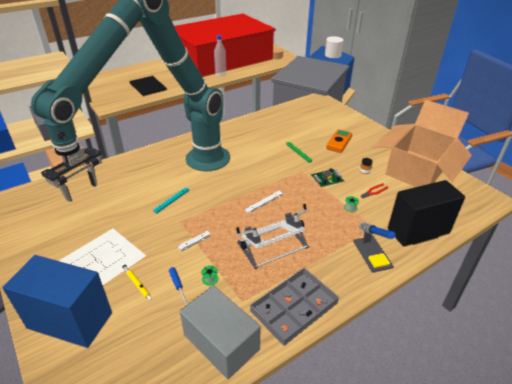

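The top view shows the frame at about (277,140) and the board at (139,201). There are four bar-shaped things: silver (243,206), silver (348,194), green (131,272) and turquoise (340,274). The long bar should be the silver one at (243,206), because it is plain aluminium and the longer of the two silver bars. I'll measure both and confirm in one enlarged crop.

```bash
cat > h.py <<'E'
import numpy as np, cv2
from scipy.spatial.transform import Rotation as R
def ray(c,uv):
    K,E=c["intrinsics"],c["extrinsics"]; uv=np.atleast_2d(uv).astype(float)
    d=np.c_[uv,np.ones(len(uv))]@np.linalg.inv(K).T@E[:3,:3]
    return -E[:3,:3].T@E[:3,3],d
def onz(c,uv,z):
    o,d=ray(c,uv); return o+d*((z-o[2])/d[:,2])[:,None]
def cloud(c):
    h,w=c["range_z"].shape; v,u=np.mgrid[:h,:w]
    o,d=ray(c,np.c_[u.ravel(),v.ravel()])
    P=o+d*c["range_z"].reshape(-1,1); P[c["range_z"].ravel()==0]=np.nan
    return P.reshape(h,w,3)
def rect(c,mask,z):
    """min-area rect of the largest blob, on plane z: centre, size, yaw of long side"""
    k=max(cv2.findContours(mask.astype(np.uint8),cv2.RETR_EXTERNAL,cv2.CHAIN_APPROX_NONE)[0],key=cv2.contourArea)
    p=onz(c,k[:,0],z)[:,:2].astype(np.float32)
    b=cv2.boxPoints(cv2.minAreaRect(p)); e=b[1]-b[0],b[2]-b[1]
    L=max(e,key=np.linalg.norm)
    return b.mean(0).round(1),sorted(np.linalg.norm(x).round(1) for x in e),np.degrees(np.arctan2(L[1],L[0])).round(2)%180
E
python3 - <<'E'
from h import *
c=dict(np.load("top0.npz")); im=c["image"]; hsv=cv2.cvtColor(im,cv2.COLOR_RGB2HSV)
def sub(m,u0,v0,u1,v1):
    o=np.zeros(m.shape,bool); o[v0:v1,u0:u1]=m[v0:v1,u0:u1]; return o
sil=(hsv[...,1]<60)&(hsv[...,2]>140)
print("A",rect(c,sub(sil,200,190,285,225),15)); print("B",rect(c,sub(sil,320,180,375,205),15))
gr=(hsv[...,0]>40)&(hsv[...,0]<95)&(hsv[...,1]>60)
print("board",rect(c,sub(gr,110,175,170,228),2.4))
P=cloud(c)
f=sub((P[...,2]>40)&(P[...,2]<200),225,100,335,180); q=P[f]
print(len(q),q.min(0),q.max(0))
fs=sub(sil,225,100,335,180); q=P[fs&f]; q=q[~np.isnan(q).any(1)]
from numpy.linalg import svd
for _ in range(8):
    m=q.mean(0); n=svd(q-m)[2][2]; n*=np.sign(n[2]); r=(q-m)@n; q=q[abs(r)<max(3,r.std())]
print("plane",m,n,np.degrees(np.arccos(n[2])),np.degrees(np.arctan2(n[1],n[0])),len(q))
a=cv2.resize(im[100:230,200:380][:,:,::-1],None,fx=4.4,fy=4.4,interpolation=cv2.INTER_CUBIC);cv2.imwrite("pics/crop1.png",a)
E
```

```text
A (array([423.3,  32.7], dtype=float32), [np.float32(18.8), np.float32(188.2)], np.float32(96.07))
B (array([ 464.1, -314.4], dtype=float32), [np.float32(18.5), np.float32(127.8)], np.float32(94.85))
board (array([436.9, 375. ], dtype=float32), [np.float32(97.6), np.float32(117.1)], np.float32(77.02))
1836 [ 565.01553192 -223.86594849   40.00218231] [707.06356897  65.20136916 148.93660794]
plane [625.45456834 -74.14864366  62.83405889] [-0.40880542  0.04573827  0.9114747 ] 24.290053074256257 173.6161405398194 297
```

View pics/crop1.png

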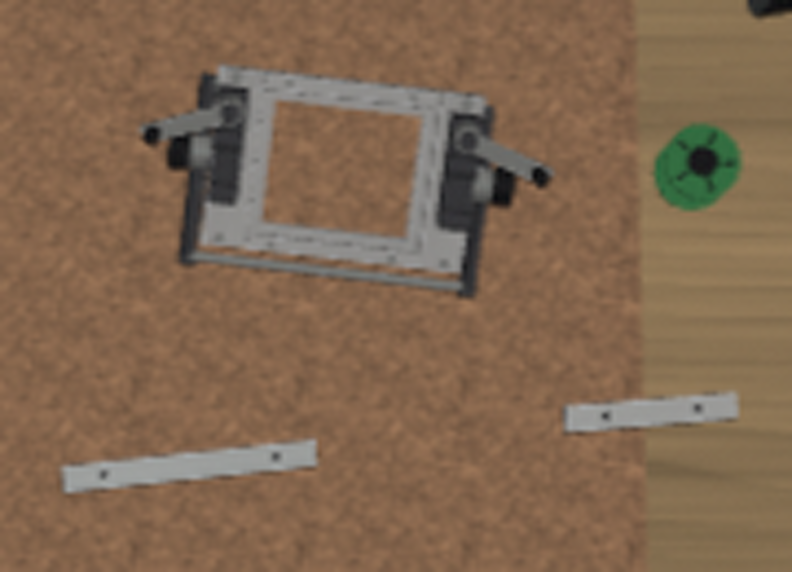

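The crop shows the long bar A at crop (190,467), measuring 188 mm. B at (650,412) measures 128 mm, so it is the short bar. A is the one to use. The frame window is centred near crop (343,172), with the clips open on both sides. Next I'll see where the wrist camera sits and work out a viewing pose.

```bash
cat >> h.py <<'E'
def tool(s): return np.array(s["eef_pos"]),R.from_euler("xyz",s["ee_rot"],degrees=True)
def go(s,p,Rt):
    """slide (cm), rotvec (rad) in tool axes from the present pose to pose p,Rt"""
    p0,R0=tool(s); d=R0.inv().apply(np.array(p)-p0); w=(R0.inv()*Rt).as_rotvec()
    print("slide",(d/10).round(2),"rot",w.round(4),"rows",np.linalg.norm(d)/50,np.degrees(np.linalg.norm(w))/8.59)
def down(yawy,tilt=0,fyaw=0):
    "tool z down, tool y at world yaw yawy (deg)"
    y=np.array([np.cos(np.radians(yawy)),np.sin(np.radians(yawy)),0]); z=np.array([0,0,-1.])
    return R.from_matrix(np.c_[np.cross(y,z),y,z])
E
python3 - <<'E'
from h import *
from plant import bot
s=bot.state(); c=bot.read_camera("wrist"); p,Rt=tool(s); E=c["extrinsics"]
print(c["intrinsics"].round(1).tolist()); o=-E[:3,:3].T@E[:3,3]
print("cam in tool",Rt.inv().apply(o-p).round(1),(Rt.as_matrix().T@E[:3,:3].T).round(3))
# view pose over frame
go(s,[520,20,450],down(-6))
E
```

```text
[[323.9, 0.0, 251.8], [0.0, 323.9, 194.7], [0.0, 0.0, 1.0]]
cam in tool [  75.9   -1.3 -170. ] [[ 0.    -0.963 -0.269]
 [ 1.     0.    -0.001]
 [ 0.001 -0.269  0.963]]
slide [ 49.38 -48.55 -23.56] rot [-1.5000e-03 -7.0000e-04 -1.1063e+00] rows 14.629072890395973 7.379137624695379
```

```bash
python3 - <<'E'
from h import *
from plant import bot
go(bot.state(),[590,-40,300],down(-6))
E
```

```text
slide [ 53.82 -40.45  -8.57] rot [-1.3000e-03 -7.0000e-04 -1.1063e+00] rows 13.573500990424613 7.379196136688915
```

```bash
python3 -m crank '{"slide":[[0,0,-5],[53.8,-40.5,-8.6],[53.8,-40.5,-8.6],[53.8,-40.5,-8.6],[53.8,-40.5,-8.6],[53.8,-40.5,-8.6],[53.8,-40.5,-8.6],[53.8,-40.5,-8.6],[53.8,-40.5,-8.6],[53.8,-40.5,-8.6],[53.8,-40.5,-8.6],[53.8,-40.5,-8.6],[53.8,-40.5,-8.6],[53.8,-40.5,-8.6],[53.8,-40.5,-8.6],[53.8,-40.5,-8.6],[53.8,-40.5,-8.6],[53.8,-40.5,-8.6]],"rotation":[[0,0,0],[0,0,-1.106],[0,0,-1.106],[0,0,-1.106],[0,0,-1.106],[0,0,-1.106],[0,0,-1.106],[0,0,-1.106],[0,0,-1.106],[0,0,-1.106],[0,0,-1.106],[0,0,-1.106],[0,0,-1.106],[0,0,-1.106],[0,0,-1.106],[0,0,-1.106],[0,0,-1.106],[0,0,-1.106]],"jaw":[1,1,1,1,1,1,1,1,1,1,1,1,1,1,1,1,1,1]}' 30
python3 - <<'E'
from h import *
from plant import bot
print(bot.state()["eef_pos"])
c=bot.read_camera("wrist"); np.savez("w1.npz",**c); cv2.imwrite("pics/w1.png",c["image"][:,:,::-1])
hsv=cv2.cvtColor(c["image"],cv2.COLOR_RGB2HSV); P=cloud(c)
print("bar top z", )
E
```

```text
time: 1.95
eef_pos: [589.2, -41.8, 300.2]
ee_rot: [-179.9, 0.1, 83.8]
contact_force: [-0.6, 0.1, -0.3]
grip_width: 91.8
gripper_force: 0.0
[589.173513   -41.79272715 300.19882627]
bar top z
```

View pics/w1.png

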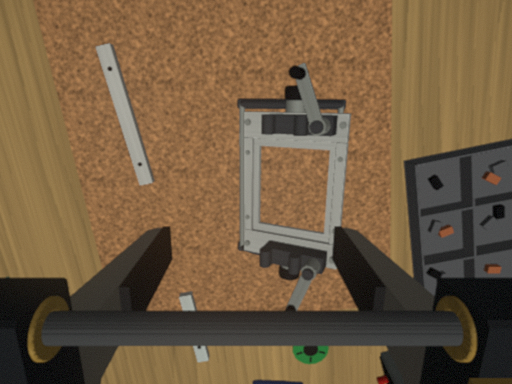

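The wrist view shows the long bar at (125,115) and the frame's window with corners near (258,145), (330,150), (327,235) and (257,225). The pivots are at (317,127) and (307,272), and the knobs at (297,72) and (291,310). I'll solve the frame pose from the window by casting rays onto the ledge plane, then check it against depth and the pivots.

```bash
cat >> h.py <<'E'
def frameR(psi): return R.from_euler("ZY",[psi,-25],degrees=True)
def onframe(c,uv,O,psi,z):
    Rf=frameR(psi); o,d=ray(c,uv); o=Rf.inv().apply(o-O); d=Rf.inv().apply(d)
    return o+d*((z-o[2])/d[:,2])[:,None]
def blobat(m,uv):
    n,l=cv2.connectedComponents(m.astype(np.uint8)); return l==l[uv[1],uv[0]]
def solveframe(c,seed,O=(630,-74,58.),psi=-6.4,z=6):
    hsv=cv2.cvtColor(c["image"],cv2.COLOR_RGB2HSV)
    m=blobat((hsv[...,1]>70)&(hsv[...,0]<25),seed)
    k=max(cv2.findContours(m.astype(np.uint8),cv2.RETR_EXTERNAL,cv2.CHAIN_APPROX_NONE)[0],key=cv2.contourArea)[:,0]
    O=np.array(O,float)
    for _ in range(15):
        q=onframe(c,k,O,psi,z)[:,:2].astype(np.float32)
        b=cv2.boxPoints(cv2.minAreaRect(q)); e=[b[1]-b[0],b[2]-b[1]]
        X=max(e,key=lambda v:abs(v[0])); a=np.degrees(np.arctan(X[1]/X[0]))
        g=frameR(psi).apply([*b.mean(0),0]); 
        # shift in the bench plane that moves the window centre to frame (0,0)
        n=frameR(psi).as_matrix(); O[:2]+=np.linalg.solve(n[:2,:2].T,b.mean(0)); psi+=a
    return O,psi,[np.linalg.norm(v).round(1) for v in e],len(k)
E
python3 - <<'E'
from h import *
c=dict(np.load("w1.npz")); P=cloud(c); hsv=cv2.cvtColor(c["image"],cv2.COLOR_RGB2HSV)
O,psi,e,n=solveframe(c,(290,190)); print(O,psi,e,n)
print("pivots",onframe(c,[[317,127],[307,272]],O,psi,60).round(1))
print("knobs top",onframe(c,[[297,72],[291,310]],O,psi,81).round(1))
sil=(hsv[...,1]<50)&(hsv[...,2]>110); sil[:108]=0; sil[262:]=0; sil[:,:235]=0; sil[:,352:]=0
q=frameR(psi).inv().apply(P[sil]-O); q=q[~np.isnan(q).any(1)]; print("silver z hist",np.histogram(q[:,2],bins=np.arange(-10,70,4)))
r=q[(abs(q[:,2]-12)<6)]; A=np.c_[r[:,:2],np.ones(len(r))]; print(np.linalg.lstsq(A,r[:,2],rcond=None)[0],r.min(0),r.max(0))
m=((hsv[...,1]<60)&(hsv[...,2]>110)); m[200:]=0; m[:,:80]=0;m[:,165:]=0
print("bar",rect(c,m,15)); t=P[m]; print(np.nanmedian(t,axis=0))
t=dict(np.load("top0.npz")); O2,p2,e2,n2=solveframe(t,(277,138)); print("top",O2,p2,e2)
print("pivots top",onframe(t,[[200+230/4.4,100+112/4.4],[200+469/4.4,100+139/4.4]],O,psi,60).round(1))
E
```

```text
[639.04436927 -75.51317433  58.        ] -6.5566115 [np.float32(106.3), np.float32(89.5)] 285
pivots [[ 41.7  82.8  60. ]
 [ 40.2 -83.7  60. ]]
knobs top [[  24.5  134.7   81. ]
 [  29.3 -125.    81. ]]
silver z hist (array([   5,    0,   23,  834, 1573, 3671,  193,    0,    0,    2,    1,
          3,    0,    0,   10,    1,    9,  163,    0]), array([-10,  -6,  -2,   2,   6,  10,  14,  18,  22,  26,  30,  34,  38,
        42,  46,  50,  54,  58,  62,  66]))
[-1.03971938e-03  3.18212563e-03  1.07826142e+01] [-67.16926487 -97.17571244   6.00003968] [ 64.99336669 100.94780112  17.45247446]
bar (array([422. ,  35.5], dtype=float32), [np.float32(20.6), np.float32(189.4)], np.float32(96.19))
[421.60805677  43.02377882  14.95816257]
top [639.82964739 -78.40706281  58.        ] -6.6920795 [np.float32(89.8), np.float32(105.9)]
pivots top [[ 42.1  79.6  60. ]
 [ 42.5 -89.   60. ]]
```

Frame estimates from the two cameras agree within 3 mm: wrist gives (639.0, -75.5), top gives (639.8, -78.4), and yaw is about -6.6. The window size of 90 × 106 fits the given pocket and ledges, and depth puts the face at the expected slope. Now to the board, with a closer look from above.

```bash
python3 - <<'E'
from h import *
from plant import bot
go(bot.state(),[437,375,150],down(-13))
E
```

```text
slide [ 39.83 -19.61  15.  ] rot [-0.0006  0.0011  0.1191] rows 9.372108915700936 0.7945828815684505
```

```bash
python3 -m crank '{"slide":[[39.8,-19.6,0],[39.8,-19.6,0],[39.8,-19.6,0],[39.8,-19.6,0],[39.8,-19.6,0],[39.8,-19.6,15],[39.8,-19.6,15],[39.8,-19.6,15],[39.8,-19.6,15],[39.8,-19.6,15],[39.8,-19.6,15],[39.8,-19.6,15],[39.8,-19.6,15]],"rotation":[[0,0,0.119],[0,0,0.119],[0,0,0.119],[0,0,0.119],[0,0,0.119],[0,0,0.119],[0,0,0.119],[0,0,0.119],[0,0,0.119],[0,0,0.119],[0,0,0.119],[0,0,0.119],[0,0,0.119]],"jaw":[0.3,0.3,0.3,0.3,0.3,0.3,0.3,0.3,0.3,0.3,0.3,0.3,0.3]}'
python3 - <<'E'
from h import *
from plant import bot
c=bot.read_camera("wrist"); np.savez("w2.npz",**c); s=bot.state(); print(s["eef_pos"],s["ee_rot"])
hsv=cv2.cvtColor(c["image"],cv2.COLOR_RGB2HSV); P=cloud(c)
m=(hsv[...,0]>40)&(hsv[...,0]<95)&(hsv[...,1]>60); print("board",rect(c,m,2.4))
t=(P[...,2]>24)&(P[...,2]<34)&(np.hypot(P[...,0]-437,P[...,1]-375)<40)
t=cv2.morphologyEx(t.astype(np.uint8),cv2.MORPH_OPEN,np.ones((3,3))); print("transformer",rect(c,t,28),np.nanmedian(P[t>0][:,2]))
cv2.imwrite("pics/w2.png",c["image"][:,:,::-1])
E
```

```text
time: 3.3
eef_pos: [438.4, 374.8, 151.4]
ee_rot: [179.9, -0.0, 77.0]
contact_force: [-0.0, 0.5, 1.3]
grip_width: 60.1
gripper_force: 0.0
[438.65278514 374.74823895 151.63325529] [ 1.79878046e+02 -2.71731097e-02  7.69552328e+01]
board (array([435.3, 377.2], dtype=float32), [np.float32(98.2), np.float32(118.1)], np.float32(77.0))
transformer (array([435.3, 378. ], dtype=float32), [np.float32(29.4), np.float32(34.7)], np.float32(76.98)) 27.784114344170405
```

View pics/w2.png

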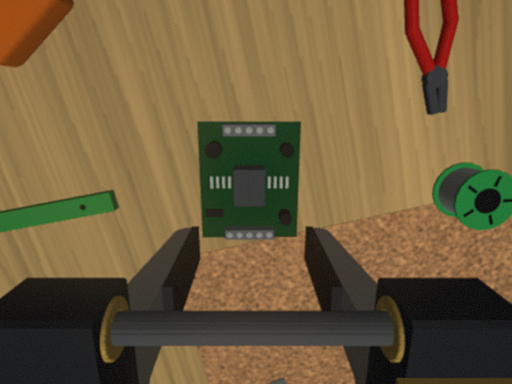

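The board is centred at (249,181), parts up, with its transformer at (250,187). Both measure the right size and height. Now I'll grasp at TCP z = 6.

```bash
python3 - <<'E'
from h import *
from plant import bot
go(bot.state(),[435.8,376.6,6.5],down(-13))
E
```

```text
slide [ 0.11 -0.35 14.51] rot [ 0.0021 -0.0005 -0.0008] rows 2.9034620158563014 0.015451982140598763
```

```bash
python3 -m crank '{"slide":[[0.1,-0.35,5],[0.1,-0.35,9],[0.1,-0.35,12],[0.1,-0.35,13.5],[0.1,-0.35,14.5],[0.1,-0.35,14.5],[0.1,-0.35,14.5],[0.1,-0.35,14.5],[0.1,-0.35,14.5],[0.1,-0.35,14.5],[0.1,-0.35,14.5]],"rotation":[[0,0,0],[0,0,0],[0,0,0],[0,0,0],[0,0,0],[0,0,0],[0,0,0],[0,0,0],[0,0,0],[0,0,0],[0,0,0]],"jaw":[0.1,0.1,0.1,0.1,0.1,0.1,0.1,-1,-1,-1,-1]}' 30
```

```text
time: 4.45
eef_pos: [434.6, 378.5, 6.6]
ee_rot: [179.9, -0.1, 77.1]
contact_force: [1.6, -0.8, 5.6]
grip_width: 29.5
gripper_force: 30.0
```

```bash
cat >> h.py <<'E'
O=np.array([638.3,-75.5,58.]); PSI=-6.6
def fpose(xyz,O=O,psi=PSI):
    "TCP pose with tool at frame point xyz, tool x=frame y, tool y=frame x, tool z=-frame z"
    Rf=frameR(psi); M=Rf.as_matrix(); return O+Rf.apply(xyz),R.from_matrix(np.c_[M[:,1],M[:,0],-M[:,2]])
E
python3 - <<'E'
from h import *
from plant import bot
s=bot.state(); print(s["eef_pos"])
for z in (140,72.6,12.6): print(fpose([0,.7,z])[0]); go(s,*fpose([0,.7,z]))
E
```

```text
[434.55471164 378.50049222   6.5695977 ]
[579.60601    -68.00420364 184.88309019]
slide [-40.28  24.11 -17.84] rot [-0.434   0.0227 -0.1076] rows 10.043943930245378 2.986194689734845
[607.90170758 -71.27812755 123.79794534]
slide [-39.98  26.93 -11.72] rot [-0.434   0.0227 -0.1076] rows 9.921541680521116 2.986194689734845
[633.09075586 -74.19259988  69.41947812]
slide [-39.71  29.44  -6.28] rot [-0.434   0.0227 -0.1076] rows 9.965895924770969 2.986194689734845
```

```bash
python3 -m crank '{"slide":[[0,0,-2],[0,0,-5],[0,0,-10],[0,0,-15],[-4,2.4,-20],[-8,5,-20],[-13,7.5,-20],[-17,10,-20],[-21,12.5,-20],[-25.5,15,-20],[-30,17.5,-20],[-34,20,-20],[-37.5,22.5,-19],[-40.3,24.1,-17.8],[-40.3,24.1,-17.8],[-40.3,24.1,-17.8]],"rotation":[[0,0,0],[0,0,0],[0,0,0],[0,0,0],[0,0,0],[0,0,-0.1],[-0.05,0,-0.107],[-0.1,0,-0.107],[-0.15,0.01,-0.108],[-0.2,0.01,-0.108],[-0.25,0.02,-0.108],[-0.3,0.02,-0.108],[-0.36,0.0227,-0.108],[-0.434,0.0227,-0.1076],[-0.434,0.0227,-0.1076],[-0.434,0.0227,-0.1076]],"jaw":[-1,-1,-1,-1,-1,-1,-1,-1,-1,-1,-1,-1,-1,-1,-1,-1]}' 30
python3 - <<'E'
from h import *
from plant import bot
s=bot.state(); c=bot.read_camera("wrist"); cv2.imwrite("pics/w3.png",c["image"][:,:,::-1]); np.savez("w3.npz",**c)
for z in (140,72.6,12.6): go(s,*fpose([0,.7,z]))
E
```

```text
time: 6.05
eef_pos: [577.6, -68.6, 182.4]
ee_rot: [155.3, 0.0, 83.3]
contact_force: [0.2, 1.4, -1.3]
grip_width: 29.8
gripper_force: 30.0
slide [ 0.08  0.28 -0.14] rot [-0.0051  0.0012 -0.0008] rows 0.06553948937655471 0.035221667530417
slide [0.09 0.32 6.6 ] rot [-0.0051  0.0012 -0.0008] rows 1.3209584000044896 0.035221667530417
slide [ 0.1   0.35 12.6 ] rot [-0.0051  0.0012 -0.0008] rows 2.520329025564219 0.035221667530417
```

View pics/w3.png

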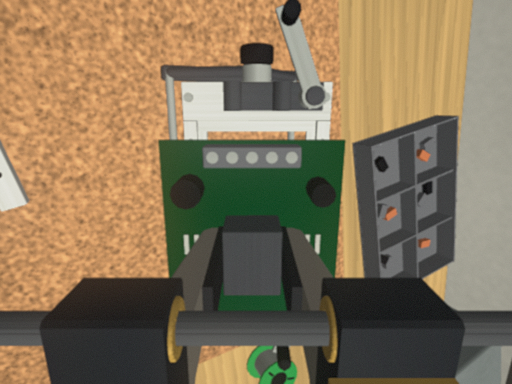

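The board is held flat along the slope. Its upper (left-side) edge is at row 141, cols 161–344, and the plate's left end is at row 83, cols 182–333. I'll check the alignment between the two by casting rays.

```bash
python3 - <<'E'
from h import *
c=dict(np.load("w3.npz")); im=c["image"]; hsv=cv2.cvtColor(im,cv2.COLOR_RGB2HSV)
g=(hsv[...,0]>40)&(hsv[...,0]<95)&(hsv[...,1]>60)&(np.arange(384)[:,None]<215)
for r in (150,165,180):
    u=np.where(g[r,140:360])[0]+140; print(r,u.min(),u.max()+1,onframe(c,[[u.min(),r],[u.max()+1,r]],O,PSI,138.9-6.6+2.4).round(1).tolist())
u=np.where(g.sum(1)>100)[0].min(); print("top row",u,onframe(c,[[252,u]],O,PSI,134.7))
gray=hsv[...,2].astype(int); s=hsv[...,1]
for r in (90,98,115,125,133): 
    m=(s[r]<45)&(gray[r]>120); e=np.where(np.diff(m[170:345].astype(int)))[0]+171; print(r,e.tolist(), onframe(c,np.c_[e,0*e+r],O,PSI,12)[:,0].round(1).tolist())
E
```

```text
150 160 344 [[-52.7, 53.3, 134.7], [46.1, 53.3, 134.7]]
165 161 343 [[-52.8, 45.1, 134.7], [46.1, 45.2, 134.7]]
180 163 342 [[-52.4, 36.8, 134.7], [46.2, 36.8, 134.7]]
top row 141 [[ -3.24457264  58.09496804 134.7       ]]
90 [174, 182, 224, 302, 307, 323, 332] [-72.1, -65.1, -28.4, 39.6, 44.0, 57.9, 65.7]
98 [174, 182, 224, 302, 306, 324, 332] [-72.5, -65.5, -28.5, 39.9, 43.4, 59.2, 66.2]
115 [176, 183, 330] [-71.7, -65.4, 65.3]
125 [176, 184, 330] [-72.2, -65.0, 65.9]
133 [177, 184, 207, 288, 294, 306, 329] [-71.8, -65.5, -44.6, 28.5, 33.9, 44.7, 65.4]
```

```bash
python3 -m crank '{"slide":[[0.12,0.35,2],[0.12,0.35,5],[0.12,0.35,7],[0.12,0.35,8.5],[0.12,0.35,9.5],[0.12,0.35,10.3],[0.12,0.35,10.3],[0.12,0.35,10.3]],"rotation":[[-0.005,0.001,0],[-0.005,0.001,0],[-0.005,0.001,0],[-0.005,0.001,0],[-0.005,0.001,0],[-0.005,0.001,0],[-0.005,0.001,0],[-0.005,0.001,0]],"jaw":[-1,-1,-1,-1,-1,-1,-1,-1]}' 30
python3 - <<'E'
from h import *
from plant import bot
s=bot.state(); print(s["contact_force"]);go(s,*fpose([0,.7,12.6]))
c=bot.read_camera("wrist"); cv2.imwrite("pics/w4.png",c["image"][:,:,::-1]); np.savez("w4.npz",**c)
E
```

```text
time: 6.9
eef_pos: [625.4, -72.0, 92.1]
ee_rot: [154.8, 0.0, 83.5]
contact_force: [0.3, 0.1, -2.2]
grip_width: 29.2
gripper_force: 30.0
[ 0.28168288  0.07975414 -2.20037529]
slide [-0.13 -0.26  2.39] rot [ 0.0036 -0.0005  0.0012] rows 0.48101941572283463 0.025472591971373984
```

View pics/w4.png

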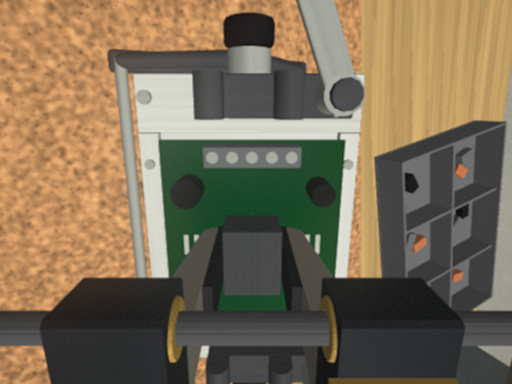

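```bash
python3 - <<'E'
from h import *
from plant import bot
s=bot.state(); print(s["joint_vel"].round(1)); go(s,*fpose([0,.7,12.6]))
c=bot.read_camera("wrist"); s=bot.state(); go(s,*fpose([0,.7,12.6]))
im=c["image"]; hsv=cv2.cvtColor(im,cv2.COLOR_RGB2HSV)
g=(hsv[...,0]>40)&(hsv[...,0]<95)&(hsv[...,1]>60)&(np.arange(384)[:,None]<215)
for r in (150,165,180):
    u=np.where(g[r,140:360])[0]+140; print(r,u.min(),u.max()+1,onframe(c,[[u.min(),r],[u.max()+1,r]],O,PSI,36.6-6.6+2.4).round(1).tolist())
u=np.where(g[:,230:280].sum(1)>25)[0].min(); print("top row",u,onframe(c,[[252,u]],O,PSI,32.4))
w=(hsv[...,1]<45)&(hsv[...,2]>150)
for r in (85,150,165,200,215):
    e=np.where(np.diff(w[r,120:375].astype(int)))[0]+121; print(r,e.tolist(),onframe(c,np.c_[e,0*e+r],O,PSI,12)[:,0].round(1).tolist())
e=np.where(np.diff(w[60:150,150].astype(int)))[0]+61; print(e,onframe(c,np.c_[0*e+150,e],O,PSI,12)[:,1].round(1))
E
```

```text
[ 0.4 -0.3 -0.   0.1  0.1 -0.1 -0. ]
slide [-0.11 -0.27  2.41] rot [ 0.004  -0.0004  0.0009] rows 0.48469676390616556 0.027548802637059423
slide [-0.08 -0.28  2.41] rot [ 0.0041 -0.0003  0.0006] rows 0.48576848712525356 0.02785101368141965
150 160 344 [[-47.3, 55.1, 32.4], [51.7, 55.1, 32.4]]
165 161 343 [[-47.4, 46.9, 32.4], [51.8, 47.0, 32.4]]
180 163 342 [[-46.9, 38.5, 32.4], [51.9, 38.6, 32.4]]
top row 141 [[ 2.15143288 59.91512711 32.4       ]]
85 [127, 134, 193, 325, 331] [-69.1, -65.1, -31.5, 43.9, 47.3]
150 [125, 133, 140, 159, 345, 357] [-74.1, -69.3, -65.1, -53.7, 58.2, 65.4]
165 [127, 135, 141, 160, 344, 356] [-73.8, -68.9, -65.3, -53.7, 58.3, 65.6]
200 [130, 138, 144, 163, 341, 353] [-74.2, -69.2, -65.4, -53.5, 58.1, 65.7]
215 [132, 140, 146, 164, 340, 352] [-73.9, -68.8, -65.0, -53.6, 58.2, 65.9]
[73 95 99] [95.8 83.9 81.7]
```

The board sits +2 mm in frame x and +1 mm in y of the pocket centre. I'll correct that and go down slowly.

```bash
python3 -m crank '{"slide":[[-0.1,-0.24,0],[-0.1,-0.24,0.6],[-0.1,-0.24,1.1],[-0.1,-0.24,1.5],[-0.1,-0.24,1.9],[-0.1,-0.24,2.2],[-0.1,-0.24,2.4],[-0.1,-0.24,2.4],[-0.1,-0.24,2.4]],"rotation":[[0.004,0,0],[0.004,0,0],[0.004,0,0],[0.004,0,0],[0.004,0,0],[0.004,0,0],[0.004,0,0],[0.004,0,0],[0.004,0,0]],"jaw":[-1,-1,-1,-1,-1,-1,-1,-1,-1]}' 30
python3 - <<'E'
from h import *
from plant import bot
s=bot.state(); go(s,*fpose([0,.7,12.6]))
c=bot.read_camera("wrist"); im=c["image"]; hsv=cv2.cvtColor(im,cv2.COLOR_RGB2HSV)
g=(hsv[...,0]>40)&(hsv[...,0]<95)&(hsv[...,1]>60)&(np.arange(384)[:,None]<215)
for r in (150,180):
    u=np.where(g[r,140:360])[0]+140; print(onframe(c,[[u.min(),r],[u.max()+1,r]],O,PSI,8.4).round(1).tolist())
w=(hsv[...,1]<45)&(hsv[...,2]>150)
for r in (150,180):
    e=np.where(np.diff(w[r,100:395].astype(int)))[0]+101; print(r,e.tolist(),onframe(c,np.c_[e,0*e+r],O,PSI,12)[:,0].round(1).tolist())
P=cloud(c); q=frameR(PSI).inv().apply(P[145:215,170:335][g[145:215,170:335]]-O); print(np.nanpercentile(q[:,2],[10,50,90]))
E
```

```text
time: 7.9
eef_pos: [632.8, -74.3, 68.9]
ee_rot: [155.1, 0.0, 83.5]
contact_force: [-3.6, -0.5, 2.3]
grip_width: 30.0
gripper_force: 30.0
slide [ 0.01  0.05 -0.04] rot [-0.0013 -0.0001  0.001 ] rows 0.012337323209214952 0.01052729135594537
[[-50.4, 53.9, 8.4], [48.4, 54.0, 8.4]]
[[-50.0, 37.4, 8.4], [48.5, 37.5, 8.4]]
150 [115, 124, 130, 153, 154, 159, 345, 354, 357, 379] [-73.1, -68.4, -65.2, -53.1, -52.6, -49.9, 47.9, 52.6, 54.2, 65.7]
180 [119, 127, 133, 155, 157, 162, 343, 351, 355, 376] [-72.8, -68.4, -65.2, -53.3, -52.2, -49.5, 48.0, 52.4, 54.5, 65.8]
[7.34405589 8.14768723 9.003103  ]
```

It is seated: board top at z ≈ 8.1, contact of about 5 N along the normal, and about 4 mm of gap on both sides. Releasing and backing off along the slope's normal.

```bash
python3 -m crank '{"slide":[[0,0,-0.05],[0,0,-0.05],[0,0,-0.05],[0,0,-0.05],[0,0,-1],[0,0,-3],[0,0,-7],[0,0,-12],[0,0,-12],[0,0,-12],[0,0,-12]],"rotation":[[0,0,0],[0,0,0],[0,0,0],[0,0,0],[0,0,0],[0,0,0],[0,0,0],[0,0,0],[0,0,0],[0,0,0],[0,0,0]],"jaw":[0,0,0,0,0,0,0,0,0,0,0]}' 30
python3 - <<'E'
from h import *
from plant import bot
s=bot.state()
c=bot.read_camera("wrist"); np.savez("w5.npz",**c); im=c["image"]; hsv=cv2.cvtColor(im,cv2.COLOR_RGB2HSV)
g=(hsv[...,0]>40)&(hsv[...,0]<95)&(hsv[...,1]>60)&(np.arange(384)[:,None]<260)
g=blobat(cv2.morphologyEx(g.astype(np.uint8),cv2.MORPH_CLOSE,np.ones((3,3))),(252,160))
k=max(cv2.findContours(g.astype(np.uint8),cv2.RETR_EXTERNAL,cv2.CHAIN_APPROX_NONE)[0],key=cv2.contourArea)[:,0]
q=onframe(c,k,O,PSI,8.4)[:,:2]; print("board",q.min(0),q.max(0),cv2.minAreaRect(q.astype(np.float32)))
w=(hsv[...,1]<45)&(hsv[...,2]>150)
for r in (160,180,200):
    e=np.where(np.diff(w[r,100:395].astype(int)))[0]+101; print(r,e.tolist(),onframe(c,np.c_[e,0*e+r],O,PSI,12)[:,0].round(1).tolist())
P=cloud(c); v=frameR(PSI).inv().apply(P[g]-O); v=v[~np.isnan(v).any(1)]; v=v[v[:,2]<11]; A=np.c_[v[:,:2],np.ones(len(v))]; print("plane",np.linalg.lstsq(A,v[:,2],rcond=None)[0])
# long bar pose
print("go bar"); s=bot.state(); print(s["eef_pos"])
go(s,[422.5,34.5,200],down(6.1)); go(s,[422.5,34.5,120],down(6.1))
E
```

```text
time: 9.05
eef_pos: [582.4, -69.2, 177.0]
ee_rot: [155.1, 0.0, 83.4]
contact_force: [-0.5, -0.3, 0.1]
grip_width: 45.9
gripper_force: 0.0
board [-50.48445907 -59.49866299] [47.69300046 58.43006861] ((-1.3996734619140625, -0.5364418029785156), (98.19432830810547, 117.89232635498047), 0.02390623837709427)
160 [169, 173, 181, 198, 307, 313, 314, 327] [-76.4, -72.7, -65.5, -50.2, 48.1, 53.5, 54.4, 66.1]
180 [170, 174, 182, 199, 306, 312, 313, 325] [-76.7, -73.0, -65.7, -50.1, 48.1, 53.6, 54.5, 65.5]
200 [172, 176, 184, 200, 306, 311, 312, 324] [-76.1, -72.4, -64.9, -50.0, 48.9, 53.6, 54.5, 65.7]
plane [-1.59075409e-03  8.84741909e-06  8.12747941e+00]
go bar
[582.34387559 -68.77231017 176.50589123]
slide [  8.43 -14.5   -9.3 ] rot [ 0.4317  0.0481 -0.2176] rows 3.8349554238720045 3.2403702612776084
slide [  8.43 -17.86  -2.04] rot [ 0.4317  0.0481 -0.2176] rows 3.970297235958018 3.2403702612776084
```

The board lies at frame (-1.4, -0.5), flat. Now the long bar.

```bash
python3 -m crank '{"slide":[[2,-5,-5],[8.4,-14.5,-9.3],[8.4,-14.5,-9.3],[8.4,-15.8,-6.5],[8.4,-16.6,-4.8],[8.4,-16.6,-4.8],[8.4,-16.6,-4.8],[8.4,-16.6,-4.8],[8.4,-16.6,-4.8]],"rotation":[[0,0,0],[0.14,0.016,-0.07],[0.28,0.032,-0.14],[0.4317,0.0481,-0.2176],[0.4317,0.0481,-0.2176],[0.4317,0.0481,-0.2176],[0.4317,0.0481,-0.2176],[0.4317,0.0481,-0.2176],[0.4317,0.0481,-0.2176]],"jaw":[0,0,0,0,0,0,0,0,0]}' 30
python3 - <<'E'
from h import *
from plant import bot
c=bot.read_camera("wrist"); np.savez("w6.npz",**c); im=c["image"]; hsv=cv2.cvtColor(im,cv2.COLOR_RGB2HSV); P=cloud(c)
m=(hsv[...,1]<60)&(hsv[...,2]>110)&(abs(P[...,2]-15)<5)&(np.hypot(P[...,0]-422,P[...,1]-35)<130)
print("bar",rect(c,m,15)); k=np.argwhere(m); print(k.min(0),k.max(0),np.nanmedian(P[m][:,2]))
s=bot.state(); print(s["eef_pos"],s["ee_rot"]); go(s,[422.3,34.5,2.5],down(6.1))
E
```

```text
time: 10.0
eef_pos: [423.2, 34.0, 151.8]
ee_rot: [179.8, 0.1, 96.1]
contact_force: [-0.1, -0.4, 0.5]
grip_width: 46.0
gripper_force: 0.0
bar (array([421.7,  36.1], dtype=float32), [np.float32(19.6), np.float32(188.2)], np.float32(96.08))
[ 82 240] [271 261] 14.78167696297703
[423.17104428  33.94267114 151.77928684] [1.79810543e+02 6.27758146e-02 9.60570838e+01]
slide [ 0.08 -0.13 14.93] rot [ 0.0033  0.0011 -0.0007] rows 2.985657369056012 0.023763308637053848
```

```bash
python3 -m crank '{"slide":[[0.17,-0.12,5],[0.17,-0.12,9],[0.17,-0.12,12],[0.17,-0.12,13.5],[0.17,-0.12,14.3],[0.17,-0.12,14.3],[0.17,-0.12,14.3],[0.17,-0.12,14.3]],"rotation":[[0.003,0.001,0],[0.003,0.001,0],[0.003,0.001,0],[0.003,0.001,0],[0.003,0.001,0],[0.003,0.001,0],[0.003,0.001,0],[0.003,0.001,0]],"jaw":[-0.2,-0.2,-0.2,-0.2,-0.2,-0.2,-0.2,-0.2]}' 30
```

```text
time: 10.85
eef_pos: [422.6, 35.8, 9.2]
ee_rot: [179.9, -0.0, 96.1]
contact_force: [0.4, -0.5, -0.9]
grip_width: 36.6
gripper_force: 0.0
```

```bash
python3 -m crank '{"slide":[[0,-0.05,0.4],[0,-0.05,0.65],[0,-0.05,0.65],[0,-0.05,0.65],[0,-0.05,0.65],[0,-0.05,0.65],[0,-0.05,0.65]],"rotation":[[0,0,0],[0,0,0],[0,0,0],[0,0,0],[0,0,0],[0,0,0],[0,0,0]],"jaw":[-0.2,-0.2,-1,-1,-1,-1,-1]}' 40
```

```text
time: 11.55
eef_pos: [421.2, 35.8, 1.7]
ee_rot: [-179.9, -0.0, 96.1]
contact_force: [0.8, 0.3, -0.2]
grip_width: 20.0
gripper_force: 40.0
```

```bash
python3 - <<'E'
from h import *
from plant import bot
s=bot.state()
for z in (140,68.2,38.2): print(fpose([0,-.5,z])[0]); go(s,*fpose([0,-.5,z]))
E
```

```text
[579.46808542 -69.19625096 184.88309019]
slide [-12.12  14.6  -18.34] rot [-0.4356 -0.049   0.2182] rows 5.277521733533595 3.265938294516767
[609.61097987 -72.68390284 119.81019108]
slide [-12.79  17.56 -11.84] rot [-0.4356 -0.049   0.2182] rows 4.948289555709093 3.265938294516767
[622.20550402 -74.141139    92.62095746]
slide [-13.07  18.8   -9.12] rot [-0.4356 -0.049   0.2182] rows 4.929552162058673 3.265938294516767
```

```bash
python3 -m crank '{"slide":[[0,0,-2],[0,0,-6],[0,0,-11],[0,0,-16],[-2,2.5,-20],[-5,6,-20],[-8,9.5,-20],[-10.5,12.5,-19.5],[-12.1,14.6,-18.3],[-12.1,14.6,-18.3],[-12.1,14.6,-18.3],[-12.1,14.6,-18.3],[-12.1,14.6,-18.3],[-12.1,14.6,-18.3]],"rotation":[[0,0,0],[0,0,0],[0,0,0],[0,0,0],[-0.07,-0.008,0.035],[-0.14,-0.016,0.07],[-0.22,-0.025,0.11],[-0.3,-0.034,0.15],[-0.37,-0.042,0.185],[-0.4356,-0.049,0.2182],[-0.4356,-0.049,0.2182],[-0.4356,-0.049,0.2182],[-0.4356,-0.049,0.2182],[-0.4356,-0.049,0.2182]],"jaw":[-1,-1,-1,-1,-1,-1,-1,-1,-1,-1,-1,-1,-1,-1]}' 40
python3 - <<'E'
from h import *
from plant import bot
s=bot.state()
for z in (68.2,38.2): go(s,*fpose([0,-.5,z]))
E
```

```text
time: 12.95
eef_pos: [580.0, -68.9, 185.0]
ee_rot: [155.0, 0.0, 83.4]
contact_force: [-0.7, 0.1, -1.3]
grip_width: 19.8
gripper_force: 40.0
slide [-0.04 -0.05  7.17] rot [ 0.0003 -0.0001  0.0005] rows 1.434506256599699 0.0038046843712355705
slide [-0.04 -0.05 10.17] rot [ 0.0003 -0.0001  0.0005] rows 2.0344901389290517 0.0038046843712355705
```

```bash
python3 -m crank '{"slide":[[0,-0.05,2.5],[0,-0.05,5],[0,-0.05,6.5],[0,-0.05,7.5],[0,-0.05,7.5],[0,-0.05,7.5],[0,-0.05,7.5]],"rotation":[[0,0,0],[0,0,0],[0,0,0],[0,0,0],[0,0,0],[0,0,0],[0,0,0]],"jaw":[-1,-1,-1,-1,-1,-1,-1]}' 40
python3 - <<'E'
from h import *
from plant import bot
c=bot.read_camera("wrist"); np.savez("w7.npz",**c); cv2.imwrite("pics/w7.png",c["image"][:,:,::-1])
s=bot.state(); go(s,*fpose([0,-.5,38.2]))
E
```

```text
time: 13.65
eef_pos: [610.8, -72.6, 117.2]
ee_rot: [154.9, 0.0, 83.4]
contact_force: [0.5, 0.9, -1.3]
grip_width: 19.3
gripper_force: 40.0
slide [-0.    0.    2.72] rot [ 0.0012  0.0003 -0.0001] rows 0.5431753640273391 0.008361293978148098
```

View pics/w7.png

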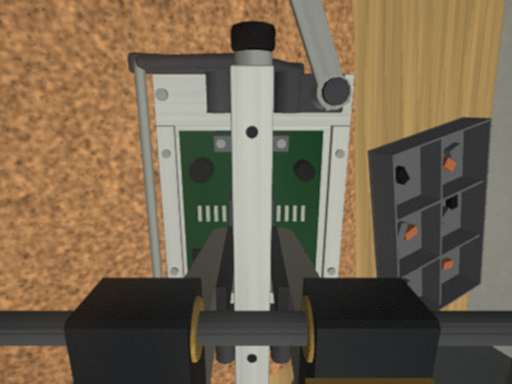

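The bar (cols 232–273) hangs over the left saddle, whose cheeks span cols 207–299 at row 90. I'll check the numbers.

```bash
python3 - <<'E'
from h import *
c=dict(np.load("w7.npz")); hsv=cv2.cvtColor(c["image"],cv2.COLOR_RGB2HSV); w=(hsv[...,1]<45)&(hsv[...,2]>150)
for r in (80,90,95,105,150,250):
    e=np.where(np.diff(w[r,140:365].astype(int)))[0]+141
    print(r,e.tolist(),"z12",onframe(c,np.c_[e,0*e+r],O,PSI,12)[:,0].round(1).tolist(),"z79",onframe(c,np.c_[e,0*e+r],O,PSI,78.7)[:,0].round(1).tolist(),"z47",onframe(c,np.c_[e,0*e+r],O,PSI,47)[:,0].round(1).tolist())
e=np.where(w[:,250])[0].min(); print("bar end y",e,onframe(c,[[250,e]],O,PSI,78.7),"frame end",[(r,onframe(c,[[175,r]],O,PSI,12)[0,1].round(1)) for r in np.where(w[:120,175])[0][[0,-1]]])
E
```

```text
80 [153, 205, 231, 273, 348, 354] z12 [-65.0, -31.1, -14.2, 13.2, 62.1, 66.0] z79 [-45.8, -22.0, -10.1, 9.1, 43.4, 46.2] z47 [-54.9, -26.3, -12.0, 11.1, 52.3, 55.6]
90 [154, 157, 167, 206, 231, 273, 351, 353] z12 [-64.9, -62.9, -56.3, -30.7, -14.3, 13.3, 64.6, 65.9] z79 [-45.7, -44.3, -39.7, -21.7, -10.2, 9.2, 45.1, 46.1] z47 [-54.8, -53.1, -47.6, -26.0, -12.1, 11.2, 54.4, 55.5]
95 [154, 156, 168, 206, 232, 273, 351, 352] z12 [-65.1, -63.8, -55.9, -30.8, -13.7, 13.4, 64.8, 65.5] z79 [-45.8, -44.9, -39.4, -21.8, -9.7, 9.2, 45.3, 45.8] z47 [-55.0, -53.9, -47.2, -26.1, -11.6, 11.2, 54.6, 55.1]
105 [155, 206, 232, 273, 343, 352] z12 [-65.0, -31.1, -13.8, 13.5, 60.0, 66.0] z79 [-45.7, -22.0, -9.8, 9.3, 42.0, 46.2] z47 [-54.9, -26.3, -11.7, 11.3, 50.5, 55.6]
150 [158, 164, 169, 175, 177, 180, 232, 272, 323, 329, 332, 337, 342, 348] z12 [-65.3, -61.2, -57.7, -53.6, -52.2, -50.1, -14.3, 13.3, 48.5, 52.6, 54.7, 58.2, 61.6, 65.7] z79 [-46.0, -43.1, -40.6, -37.7, -36.8, -35.3, -10.2, 9.2, 33.9, 36.8, 38.2, 40.6, 43.1, 46.0] z47 [-55.2, -51.7, -48.8, -45.3, -44.1, -42.4, -12.1, 11.2, 40.8, 44.3, 46.1, 49.0, 51.9, 55.4]
250 [166, 181, 183, 186, 234, 270, 317, 322, 325, 340] z12 [-65.1, -53.8, -52.3, -50.1, -14.0, 13.1, 48.4, 52.2, 54.4, 65.7] z79 [-45.8, -37.9, -36.9, -35.3, -10.0, 9.0, 33.8, 36.4, 38.0, 45.9] z47 [-55.0, -45.5, -44.2, -42.3, -11.9, 10.9, 40.8, 43.9, 45.8, 55.3]
bar end y 66 [[-1.40130988 93.40408531 78.7       ]] frame end [(np.int64(75), np.float64(95.1)), (np.int64(119), np.float64(67.2))]
```

```bash
python3 -m crank '{"slide":[[0,0.06,0.5],[0,0.06,1],[0,0.06,1.4],[0,0.06,1.8],[0,0.06,2.1],[0,0.06,2.4],[0,0.06,2.6],[0,0.06,2.75],[0,0.06,2.75],[0,0.06,2.75]],"rotation":[[0,0,0],[0,0,0],[0,0,0],[0,0,0],[0,0,0],[0,0,0],[0,0,0],[0,0,0],[0,0,0],[0,0,0]],"jaw":[-1,-1,-1,-1,-1,-1,-1,-1,-1,-1]}' 40
python3 - <<'E'
from h import *
from plant import bot
c=bot.read_camera("wrist"); s=bot.state(); print(s["contact_force"]); go(s,*fpose([0,-.5,38.2])); P=cloud(c)
hsv=cv2.cvtColor(c["image"],cv2.COLOR_RGB2HSV); w=(hsv[...,1]<45)&(hsv[...,2]>150); w[:,:225]=0; w[:,280:]=0; w[230:]=0
q=frameR(PSI).inv().apply(P[w]-O); q=q[abs(q[:,2]-51)<10]; A=np.c_[q[:,:2],np.ones(len(q))]; print("bar top",np.linalg.lstsq(A,q[:,2],rcond=None)[0],np.median(q,axis=0))
E
```

```text
time: 14.7
eef_pos: [622.1, -73.9, 92.2]
ee_rot: [155.0, 0.1, 83.4]
contact_force: [-7.6, -0.1, 8.9]
grip_width: 19.6
gripper_force: 40.0
[-7.38603153  0.54986399  9.22236876]
slide [-0.02  0.02 -0.03] rot [0.     0.0008 0.0003] rows 0.008479768072571288 0.005852050309223289
bar top [-5.65540041e-03  2.47316363e-05  5.12060229e+01] [-0.74488827 57.31069404 51.21955424]
```

The bar is fully down: top at z = 51.2 and about 11 N of contact. I'll release, back off and locate the knobs.

```bash
python3 -m crank '{"slide":[[0,0,-0.05],[0,0,-0.05],[0,0,-0.05],[0,0,-0.05],[0,0,-1],[0,0,-3],[0,0,-7],[0,0,-10],[0,0,-10],[0,0,-10]],"rotation":[[0,0,0],[0,0,0],[0,0,0],[0,0,0],[0,0,0],[0,0,0],[0,0,0],[0,0,0],[0,0,0],[0,0,0]],"jaw":[-0.3,-0.3,-0.3,-0.3,-0.3,-0.3,-0.3,0,0,0]}' 40
python3 - <<'E'
from h import *
from plant import bot
c=bot.read_camera("wrist"); np.savez("w8.npz",**c); t=bot.read_camera("top"); np.savez("t8.npz",**t)
s=bot.state(); P=cloud(c); hsv=cv2.cvtColor(c["image"],cv2.COLOR_RGB2HSV)
q=frameR(PSI).inv().apply((P-O).reshape(-1,3)).reshape(P.shape)
k=(abs(q[...,2]-81)<6)&(q[...,1]>70)&(hsv[...,2]<90); print("left knob top",k.sum(),np.median(q[k],axis=0))
w=(hsv[...,1]<45)&(hsv[...,2]>150)&(abs(q[...,2]-51.5)<5)&(abs(q[...,0])<20)&(q[...,1]>-20); v=q[w]; A=np.c_[v[:,:2],np.ones(len(v))]; print("bar",np.linalg.lstsq(A,v[:,2],rcond=None)[0],v.min(0),v.max(0))
t0=dict(np.load("top0.npz"))
for uv in ([234.5,130.2],[323,140]):
    x,y,_=onframe(t0,[uv],O+[0,-2,0],PSI,81)[0]; print("top knob",x,y,"angle",np.arctan2(abs(y)-84,42-x))
Pt=cloud(t0); qt=frameR(PSI).inv().apply((Pt-O-[0,-2,0]).reshape(-1,3)).reshape(P.shape); h2=cv2.cvtColor(t0["image"],cv2.COLOR_RGB2HSV)
for sg in (1,-1):
    k=(abs(qt[...,2]-79)<7)&(sg*qt[...,1]>100)&(sg*qt[...,1]<160)&(abs(qt[...,0])<60); print(k.sum(),np.median(qt[k],axis=0) if k.any() else '')
E
```

```text
time: 15.75
eef_pos: [580.6, -70.0, 183.0]
ee_rot: [154.9, 0.1, 83.3]
contact_force: [-0.4, 0.5, -0.1]
grip_width: 46.0
gripper_force: 0.0
left knob top 288 [ 21.225892   134.00572085  80.47108894]
bar [-5.08677084e-03  2.37847238e-04  5.11772214e+01] [-10.99367864 -19.99913479  48.98238499] [ 8.65913149 93.38615094 53.49850899]
top knob 25.54144090629444 133.44697970261663 angle 1.2494784340133012
top knob 26.98423527140278 -138.17554164370483 angle 1.3004150079991124
12 [ 24.2234931  134.46442871  79.28678301]
13 [  24.80218648 -137.93821168   79.16885656]
```

```bash
python3 - <<'E'
from h import *
from plant import bot
s=bot.state()
for z in (110,64): go(s,*fpose([22,134.5,z]))
a0=1.22
for a in np.linspace(a0,-0.05,13): print(a.round(2),((42-56*np.cos(a)-22.7)/10).round(2),((84+56*np.sin(a)-136.6)/10).round(2))
E
```

```text
slide [13.54  2.28  2.64] rot [-0.0014  0.0005 -0.0005] rows 2.795469630468931 0.010331750565820178
slide [13.54  2.28  7.24] rot [-0.0014  0.0005 -0.0005] rows 3.1042922150220074 0.010331750565820178
1.22 0.01 -0.0
1.11 -0.54 -0.23
1.01 -1.06 -0.52
0.9 -1.54 -0.86
0.8 -1.98 -1.26
0.69 -2.39 -1.69
0.58 -2.74 -2.17
0.48 -3.04 -2.68
0.37 -3.28 -3.22
0.27 -3.47 -3.78
0.16 -3.6 -4.36
0.06 -3.66 -4.95
-0.05 -3.66 -5.54
```

```bash
python3 -m crank '{"slide":[[5,1,0],[9,1.6,0],[13.5,2.3,0],[13.5,2.3,2],[13.5,2.3,4.5],[13.5,2.3,6],[13.5,2.3,7.2],[13.5,2.3,7.2],[13.5,2.3,7.2],[13.5,2.3,7.2],[13.5,2.3,7.2],[13.5,2.3,7.2]],"rotation":[[0,0,0],[0,0,0],[0,0,0],[0,0,0],[0,0,0],[0,0,0],[0,0,0],[0,0,0],[0,0,0],[0,0,0],[0,0,0],[0,0,0]],"jaw":[0,0,0,0,0,0,0,0,-1,-1,-1,-1]}' 15
python3 - <<'E'
from h import *
from plant import bot
s=bot.state(); p,_=tool(s); print(frameR(PSI).inv().apply(p-O))
c=bot.read_camera("wrist"); cv2.imwrite("pics/w9.png",c["image"][:,:,::-1])
E
```

```text
time: 17.05
eef_pos: [647.2, 58.9, 127.4]
ee_rot: [154.9, -0.0, 83.4]
contact_force: [0.1, -0.0, 0.1]
grip_width: 16.2
gripper_force: 0.0
[ 23.40311337 134.51053975  65.704908  ]
```

View pics/w9.png

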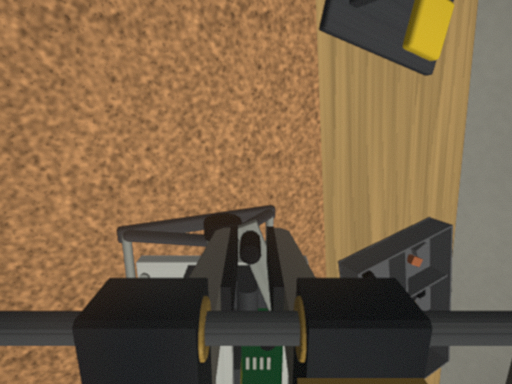

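The knob at (251,245) is between the fingers, which are still closing. I'll finish closing and lead it round the arc to its stop.

```bash
python3 -m crank '{"slide":[[0,0,0],[0,0,0],[-0.23,-0.55,0],[-0.52,-1.07,0],[-0.86,-1.56,0],[-1.26,-2.0,0],[-1.69,-2.42,0],[-2.17,-2.78,0],[-2.68,-3.08,0],[-3.22,-3.33,0],[-3.78,-3.52,0],[-4.36,-3.66,0],[-4.95,-3.72,0],[-5.4,-3.73,0],[-5.5,-3.73,0],[-5.5,-3.73,0]],"rotation":[[0,0,0],[0,0,0],[0,0,0],[0,0,0],[0,0,0],[0,0,0],[0,0,0],[0,0,0],[0,0,0],[0,0,0],[0,0,0],[0,0,0],[0,0,0],[0,0,0],[0,0,0],[0,0,0]],"jaw":[-1,-1,-1,-1,-1,-1,-1,-1,-1,-1,-1,-1,-1,-1,-1,-1]}' 15
python3 - <<'E'
from h import *
from plant import bot
s=bot.state(); p,_=tool(s); print(frameR(PSI).inv().apply(p-O))
E
```

```text
time: 18.7
eef_pos: [608.6, 13.7, 111.7]
ee_rot: [154.8, -0.4, 83.8]
contact_force: [4.5, 11.0, 2.8]
grip_width: 11.0
gripper_force: 15.0
[-13.36670962  85.21183299  65.5251603 ]
```

```bash
python3 -m crank '{"slide":[[0.2,0,0],[0.2,0,0],[0.2,0,0],[0.2,0,0],[0.2,0,0],[0.2,0,-2],[0.2,0,-5],[0.2,0,-6],[0.2,0,-6]],"rotation":[[0,0,0],[0,0,0],[0,0,0],[0,0,0],[0,0,0],[0,0,0],[0,0,0],[0,0,0],[0,0,0]],"jaw":[-1,-0.3,-0.3,-0.3,-0.1,0,0,0,0]}' 15
python3 - <<'E'
from h import *
from plant import bot
s=bot.state()
for z in (125,64.5): go(s,*fpose([26,-138.5,z]))
E
```

```text
time: 19.6
eef_pos: [582.3, 12.5, 166.6]
ee_rot: [154.9, 0.0, 83.3]
contact_force: [-0.1, -0.1, 0.1]
grip_width: 45.9
gripper_force: 0.0
slide [-21.95   3.99   0.15] rot [ 0.0018  0.001  -0.001 ] rows 4.4614301430288865 0.015129495149325505
slide [-21.94   3.98   6.2 ] rot [ 0.0018  0.001  -0.001 ] rows 4.62885999550605 0.015129495149325505
```

```bash
python3 -m crank '{"slide":[[-4,0.5,0],[-9,1.5,0],[-14,2.5,0],[-19,3.5,0],[-22,4,0],[-22,4,0],[-22,4,0],[-22,4,0]],"rotation":[[0,0,0],[0,0,0],[0,0,0],[0,0,0],[0,0,0],[0,0,0],[0,0,0],[0,0,0]],"jaw":[0,0,0,0,0,0,0,0]}' 15
python3 - <<'E'
from h import *
from plant import bot
c=bot.read_camera("wrist"); np.savez("w10.npz",**c); s=bot.state(); P=cloud(c); hsv=cv2.cvtColor(c["image"],cv2.COLOR_RGB2HSV)
q=frameR(PSI).inv().apply((P-O).reshape(-1,3)).reshape(P.shape)
k=(abs(q[...,2]-81)<5)&(q[...,1]<-70)&(q[...,1]>-170)&(abs(q[...,0])<60)&(hsv[...,2]<90); print("right knob",k.sum(),np.median(q[k],axis=0),np.argwhere(k).mean(0))
k=(abs(q[...,2]-81)<5)&(q[...,1]>60)&(q[...,1]<150)&(abs(q[...,0])<60); print("left knob",k.sum(),np.median(q[k],axis=0) if k.any() else "")
go(s,*fpose([26,-138.5,64.5]))
E
```

```text
time: 20.4
eef_pos: [592.5, -208.0, 181.3]
ee_rot: [155.1, -0.0, 83.5]
contact_force: [1.1, 0.8, 0.5]
grip_width: 46.1
gripper_force: 0.0
right knob 220 [  23.49444212 -136.41930859   80.51772597] [218.00454545 251.44545455]
left knob 0 
slide [-0.21  0.11  6.02] rot [-0.0012 -0.0013  0.0022] rows 1.205096330411166 0.018805602894962914
```

```bash
python3 -m crank '{"slide":[[-0.05,-0.1,2],[-0.05,-0.1,4],[-0.05,-0.1,5.2],[-0.05,-0.1,6],[-0.05,-0.1,6],[-0.05,-0.1,6],[-0.05,-0.1,6],[-0.05,-0.1,6],[-0.05,-0.1,6],[-0.05,-0.1,6],[-0.05,-0.1,6],[-0.05,-0.1,6]],"rotation":[[0,0,0],[0,0,0],[0,0,0],[0,0,0],[0,0,0],[0,0,0],[0,0,0],[0,0,0],[0,0,0],[0,0,0],[0,0,0],[0,0,0]],"jaw":[0,0,0,0,0,0,-1,-1,-1,-1,-1,-1]}' 15
python3 - <<'E'
from h import *
from plant import bot
s=bot.state(); p,_=tool(s); x=frameR(PSI).inv().apply(p-O); print(x); a0=np.arccos((42-x[0])/56); print(a0)
for a in np.linspace(a0,-0.05,13): print(((56*np.sin(a0)-56*np.sin(a))/10).round(2),((56*np.cos(a0)-56*np.cos(a))/10).round(2))
E
```

```text
time: 21.65
eef_pos: [617.0, -213.2, 127.5]
ee_rot: [155.0, 0.0, 83.4]
contact_force: [-0.8, -0.2, 1.2]
grip_width: 11.3
gripper_force: 15.0
[  24.593189   -139.18340953   65.25276314]
1.2547239437977835
0.0 0.0
0.22 -0.57
0.5 -1.11
0.84 -1.61
1.23 -2.08
1.67 -2.5
2.15 -2.87
2.67 -3.19
3.22 -3.45
3.8 -3.65
4.39 -3.78
4.99 -3.85
5.6 -3.85
```

```bash
python3 -m crank '{"slide":[[0.22,-0.57,0],[0.5,-1.11,0],[0.84,-1.61,0],[1.23,-2.08,0],[1.67,-2.5,0],[2.15,-2.87,0],[2.67,-3.19,0],[3.22,-3.45,0],[3.8,-3.65,0],[4.39,-3.78,0],[4.99,-3.85,0],[5.4,-3.85,0],[5.4,-3.85,0],[5.4,-3.85,0]],"rotation":[[0,0,0],[0,0,0],[0,0,0],[0,0,0],[0,0,0],[0,0,0],[0,0,0],[0,0,0],[0,0,0],[0,0,0],[0,0,0],[0,0,0],[0,0,0],[0,0,0]],"jaw":[-1,-1,-1,-1,-1,-1,-1,-1,-1,-1,-1,-1,-1,-1]}' 15
python3 - <<'E'
from h import *
from plant import bot
s=bot.state(); p,_=tool(s); print(frameR(PSI).inv().apply(p-O))
E
```

```text
time: 23.05
eef_pos: [588.8, -157.5, 111.4]
ee_rot: [155.0, 0.1, 83.3]
contact_force: [2.3, -8.4, 2.3]
grip_width: 11.3
gripper_force: 15.0
[-13.44434571 -87.1961819   65.23071661]
```

Both clips are at their stops. Releasing, backing off well clear and checking.

```bash
python3 -m crank '{"slide":[[-0.15,0,0],[-0.15,0,0],[-0.15,0,0],[-0.15,0,0],[-0.15,0,0],[-0.15,0,-2],[-0.15,0,-6],[0,0,-10],[0,0,-15],[0,-4,-18],[0,-4,-18],[0,-4,-18]],"rotation":[[0,0,0],[0,0,0],[0,0,0],[0,0,0],[0,0,0],[0,0,0],[0,0,0],[0,0,0],[0,0,0],[0,0,0],[0,0,0],[0,0,0]],"jaw":[-1,-0.3,-0.3,-0.3,-0.1,0,0,0,0,0,0,0]}' 15
python3 - <<'E'
from h import *
from plant import bot
c=bot.read_camera("wrist"); P=cloud(c); hsv=cv2.cvtColor(c["image"],cv2.COLOR_RGB2HSV)
q=frameR(PSI).inv().apply((P-O).reshape(-1,3)).reshape(P.shape)
for sg in (1,-1):
    k=(abs(q[...,2]-80)<5)&(sg*q[...,1]>60)&(sg*q[...,1]<160)&(abs(q[...,0])<70); print(k.sum(),np.median(q[k],axis=0) if k.any() else "")
cv2.imwrite("pics/w11.png",c["image"][:,:,::-1]); print(bot.state()["contact_force"])
E
```

```text
time: 24.25
eef_pos: [475.3, -143.2, 257.3]
ee_rot: [155.1, 0.2, 83.2]
contact_force: [0.4, -0.9, 0.3]
grip_width: 46.0
gripper_force: 0.0
88 [-14.77682586  80.20660589  80.06212408]
99 [-14.93876033 -83.702044    80.42259354]
[-0.10834414 -0.5874515  -0.78110569]
```

View pics/w11.png

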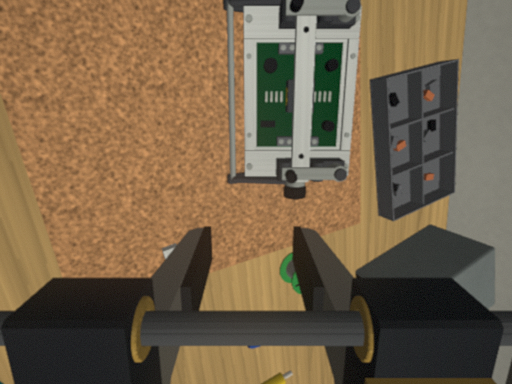

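The board is in the pocket, the bar runs across it (col ~303, rows 15–165), and both clips lie over its ends, with knobs at (297,5) and (292,175). Knob x of about -14.8 matches angles near 0. Handing in.

```bash
python3 -c "
from plant import bot
print(bot.job_done())"
```

```text
the job is handed in; nothing more can be done
None
```

The job is handed in after about 24 s of robot time: the last measurements and view showed the board flat in the pocket, the long bar down in both saddles and both clips at their stops; the hand-in call returned no verdict.

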